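Wedge a brass pull fast in the filing jig

TASK

Clamp the brass pull for filing: lay it lengthwise in the green jig, flat on the copper bed between the two jaws, slide the bar up gently until it nips the pull against the far jaw, then slide the red thumb wedge along its ramp until it jams the bar fast. Push the wedge home firmly, about as hard as a thumb would (around 10 N), but do not force it beyond about 20 N or the soft brass is marked; let go of everything and leave the other things on the bench alone.

Things in the scene. Friction and masses are not known exactly. Their poses are not given: they have to be found in the camera images.
- jig: Green filing jig, plate 262 x 200 x 12 mm, fixed to the bench. Origin at table level under the bar's line; x: clamping direction (from wedge over bar to far jaw), y: the direction in which the wedge is pushed in, z up. Plate: x -150 to 112, y -115 to 85. Two guide blocks, x -60 to -30, up to |y| 27, 30 mm high, flank the bar. The ramp, a steel block 34 mm high, lies on the wedge's -x side.
- bed (a point): Centre of the copper bed's surface, 12 mm above the table, at x 27.5, y 0 of the jig; axes as the jig's. The bed is 77 mm (x) by 60 mm (y). The far jaw at its +x end is a steel block 50 mm wide, top 43 mm above the table, its face at x = 39 to 48 mm from this point: it is set anew for each job and the setting is not known.
- bar: Steel bar sliding along the jig's x; travel 37 mm, stays where left (2.5 N friction). Axes as the jig's; origin at the jig's origin when fully drawn back, moves with it. Its jaw (50 mm wide, top 43 mm above the table) has its face at x = -14 in this frame, its tail end (24 mm wide) is at -94. Starts 0 to 3 mm from its rear end: 78 to 89 mm between the jaws. Drawn back, its tail blocks the wedge.
- bar_post (a point): Top centre of the dark wooden post on the bar, 74 mm above the table; the post is 14 mm (jig x) by 24 mm (jig y) and stands 41 mm above the bar. Push or pinch it to move the bar. Axes as the jig's.
- wedge: Red wedge, 80 mm long, top 35 mm above the table, captive: slides only along the ramp (direction 0.139, 0.990 in jig x, y), travel 108 mm, 1.5 N friction until it meets the bar. Axes as the jig's; origin at the jig's origin when fully out, moves with it. 10 mm of travel press the bar 1.4 mm on. Pull nipped, it jams 30 to 95 mm in; then the push rises about 20 N per mm. Jammed, it stays by friction.
- wedge_tab (a point): Top centre of the thumb tab on the wedge's thick outer end, 76 mm above the table; the tab is 26 mm (jig x) by 12 mm (jig y) and stands 41 mm above the wedge. Axes as the jig's.
- blank: Brass door pull, loose, 0.2 to 0.4 kg, I-shaped seen from above: 64 mm long (own x), 26 mm high, ends 26 mm wide (own y) and 12 mm long, waist between them 14 mm wide and 40 mm long. Origin at the centre of its underside. Either end may face the bar.
- iron_pull: Dark iron pull with two round ends, 78 x 26 x 22 mm; not to be used. Origin at the centre of its underside.
- finial: Small brass finial, 22 mm across, 36 mm high, standing on the jig's plate near the corner at x 92, y -98 (jig frame).
- candlestick: Brass candlestick, 76 mm across, 150 mm high. Origin under its foot.
- bowl: Brass bowl, 120 mm across, 45 mm high. Origin under its foot.
- tub: Yellow plastic tub, 90 mm across, 80 mm high. Origin under its foot.
- file: Flat file with wooden handle, 250 mm long, lying along its own x, 24 mm high. Origin on its underside.
- mallet: Hammer lying along its own x. Origin on its underside.
Not all that is in view belongs to the job. Leave any purple or white look-alike of the blank alone.

How it is judged:
By the outcome, as a careful person would: the job done as asked, in the order asked, and still so for the second after the job is handed in, with the robot touching nothing.
It also fails if it takes over 58 s, if anything falls off the work surface, if the arm or the gripper's body presses on something with over 40 N, if the wrist force passes 120 N, or if a joint passes its speed limit or range.

ROBOT

A 6-joint arm with a two-finger parallel gripper is mounted at the origin on the work surface. World frame = base frame: x ahead of the robot, y to its left, z up, the work surface at z = 0. Lengths are in m, angles in rad, forces in N, time in s.
With the tool pointing down it reaches from about 0.35 to 0.975 m from the base axis. Payload 4.9 kg.
Tool frame: the origin (TCP) lies on the front face of the gripper's body, between the roots of the fingers; the fingertips stand 73 mm ahead of it and the grasp point (between the pads) lies 54 mm ahead of it (tip_extent is the distance from the TCP to the fingertips, in m); y points along the fingers, x is the direction in which the jaws open and shut, and the axes are right-handed (so a half turn about y gives the same grasp; the last joint's range is limited). The gripper opens to 85 mm and grips with 20 to 120 N. Pads are 22 mm wide; open, the fingers measure 114 mm over their backs; the gripper's body (76 mm by 85 mm) begins 54 mm behind the grasp point. The pads swing forward as they close: fully open they stand 13 mm farther back than shut.
Start: joints at [1.21, 0.053, 1.613, -0, 1.476, -0.119], TCP at [0.15, 0.607, 0.304] pointing down, gripper open.
Joint ranges: [-3.01, 3.01], [-1.01, 2.22], [0.06, 2.58], [-1.02, 4.17], [0.09, 2.62], [-3.14, 3.14]. Speed limits (rad/s): [2.57, 2.57, 3.14, 3.14, 3.14, 3.14].

INTERFACE

Orientations are given as a unit quaternion [w, x, y, z].
In Python, from plant import state, grab_frame, camera_info, job_done, tip_extent gives the robot as it stands.
- The arm moves only by the tool carry_out, never from a script. Its argument "rows" is a list that holds one entry, the list of rows, each a list of 7 numbers: the turn, a rotation vector about the world's x, y, z as a fraction of full scale, then the shift along the world's x, y, z as a fraction of full scale, then the finger opening in mm, from 0 to 85.4. A call has 1 to 5 rows; each row shifts and turns the commanded pose from where the row before left it; what a row does not reach is not made up. Full scale, the value 1, is 40 mm for a shift and 4 degrees for a turn. A row lasts 1/10 s, in which the tool goes at most 50 mm and 8.59 degrees, less where a joint would pass 70% of its speed; a pose out of reach is approached as far as the arm can. A call with a number of a shift or a turn outside -1 to 1 is refused whole. A call with a gripper value outside its range is refused whole. The fingers move at their own pace and stop on an object; the grip force is fixed at half the most. Time passes only in rows, so rows that do not move let the fingers close. It gives the time, the measured TCP pose, the force and the opening at its end, in the units of the state.
- state(): the state, without advancing time (a new reading comes with each control period).
- grab_frame(name): name is "side" or "top" or "wrist"; returns the picture (480x640x3 uint8, blue, green, red); there is no depth.
- camera_info(name): a dict with "intrinsics" (3x3 intrinsics, pixels), "k1" (the pictures are not rectified: a ray, as slopes to the right and down, at radius r is drawn at 1 + k1 r^2 times it, then the intrinsics apply), "xyz" and "rotation" of the camera in the world; the wrist camera has in their place "tool_from_camera" (4x4, takes a point from camera to tool coordinates, whose origin is the TCP and whose axes are the tool frame's). Camera axes: x right, y down, z forward; pixel columns grow to the right and rows downward; lengths in m; the calibration is good to about 2 mm. A picture is of the moment at which its call begins: read the wrist's pose just before it. camera_info takes no time and is no camera call.
- job_done(): hands the job in, once; it reports no verdict.
The state is a dict: "time": time; "joint_pos": joint angles; "joint_vel": joint speeds; "joint_efforts": joint torques, N m; "tool_pos": TCP position; "tool_rot": TCP orientation; "contact_force": force on the tool from outside, world axes, zero at the start; "ft_torque": the same for the moment, N m; "gripper_width": opening from 0.0 (shut) to 1.0 (fully open).
Only numpy, scipy, OpenCV 4.12 (cv2) and the standard library are available. Lean on these libraries where they do the work, as an engineer would, in place of code of your own. Each camera call takes 0.05 s, during which the arm holds its last target.

## Working session

There is one attempt and no reset: what is moved stays moved. The work goes in short steps, Python scripts to look and compute and a tool call to move; the robot and the scene stay as the last step left them, time stands still between calls to the robot, and variables do not carry over. Pictures are saved under pics/ and viewed, and the job is handed in when it is done.

Besides the shell and the picture viewer there is one more tool, called after "Request:" as a command line: name --argument value ..., lists and objects as JSON in quotes. carry_out: Moves the arm, as the interface text tells. Shift numbers are shares of 40 mm and turn numbers shares of 4 degrees, none past 1 either way. Its arguments: {"type":"object","properties":{"rows":{"type":"array"}},"required":["rows"]}

```bash
ls; mkdir -p pics; python3 - <<'E'
from plant import *
import cv2
s=state();print(s)
for n in ("side","top","wrist"):
    print(n,camera_info(n)); cv2.imwrite(f"pics/{n}0.png",grab_frame(n))
print(tip_extent)
E
```

```text
pics
{'time': 0.0, 'joint_pos': array([ 1.20997085e+00,  5.33339027e-02,  1.61430934e+00,  3.71702938e-05,
        1.47602384e+00, -1.18983357e-01]), 'joint_vel': array([-0.00062658, -0.00078881,  0.00135805, -0.00076848,  0.00052583,
       -0.0006096 ]), 'joint_efforts': array([ 2.21860764e-04, -3.93675935e+01, -3.70178747e+01, -1.08047643e-04,
        6.79081189e-03,  2.54672085e-05]), 'tool_pos': array([0.14949155, 0.60635836, 0.30266795]), 'tool_rot': array([-0.5562934 ,  0.55703209,  0.43540069, -0.43666822]), 'contact_force': array([-0.32926495,  0.60170215, -0.54911847]), 'ft_torque': array([-0.00443015,  0.04542335,  0.01383614]), 'gripper_width': 1.0011192232851738}
side {'intrinsics': array([[554.93257572,   0.        , 319.62319962],
       [  0.        , 554.93257572, 241.5691119 ],
       [  0.        ,   0.        ,   1.        ]]), 'k1': -0.07653701837205712, 'xyz': array([ 0.35643975, -1.08411257,  1.13599102]), 'rotation': array([-0.39073127,  0.91558055, -0.08590607,  0.04076117])}
top {'intrinsics': array([[471.55389802,   0.        , 315.7641513 ],
       [  0.        , 471.55389802, 250.48437789],
       [  0.        ,   0.        ,   1.        ]]), 'k1': 0.03514115766171764, 'xyz': array([0.47677921, 0.01446892, 1.47988991]), 'rotation': array([-0.01805213,  0.71155067, -0.70210807,  0.02034777])}
wrist {'intrinsics': array([[391.19133906,   0.        , 322.07751884],
       [  0.        , 391.19133906, 238.67071237],
       [  0.        ,   0.        ,   1.        ]]), 'k1': -0.04521790785012507, 'tool_from_camera': array([[ 9.99999284e-01,  9.83293064e-04, -6.81340234e-04,
         7.79991046e-04],
       [ 9.25607957e-04, -2.75166643e-01,  9.61396100e-01,
        -7.00111185e-02],
       [ 7.57852013e-04, -9.61396043e-01, -2.75167356e-01,
         6.84224404e-02],
       [ 0.00000000e+00,  0.00000000e+00,  0.00000000e+00,
         1.00000000e+00]])}
0.0726
```

View pics/side0.png

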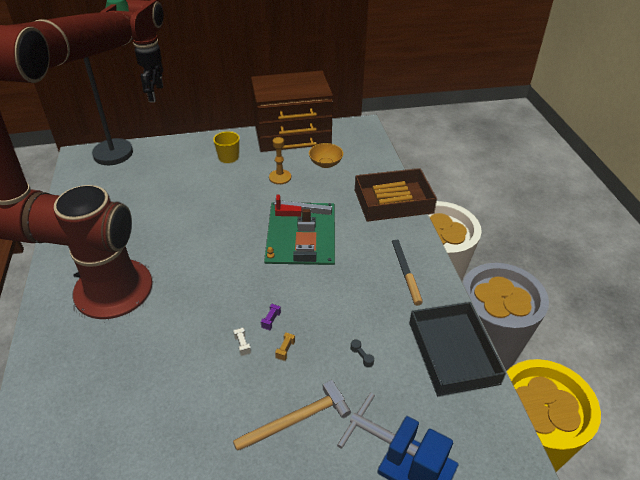

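View pics/top0.png

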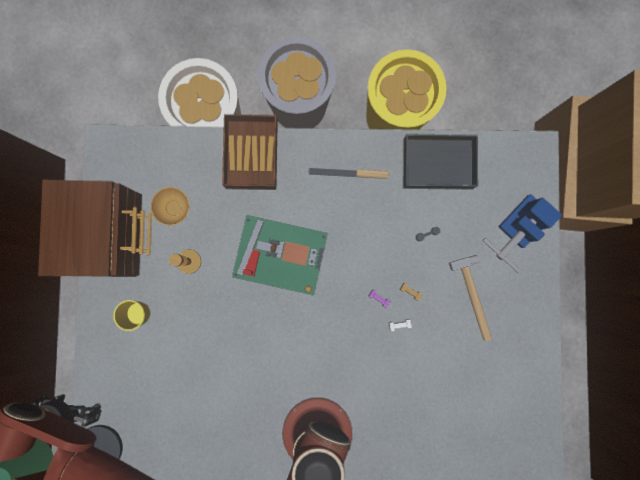

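View pics/wrist0.png

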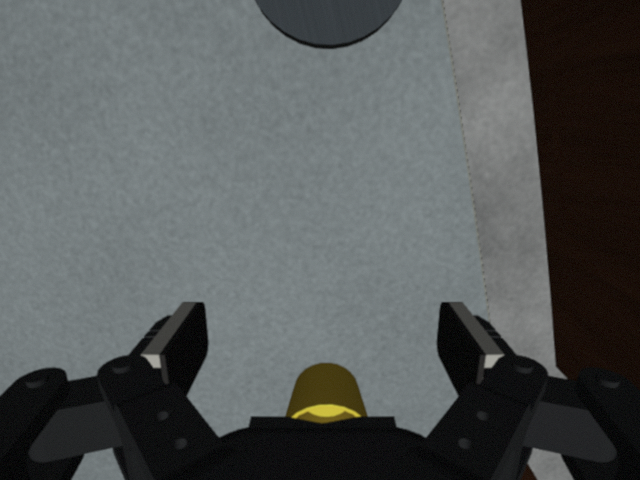

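```bash
cat > h.py <<'E'
import numpy as np, cv2
from plant import *
from scipy.spatial.transform import Rotation as R
def rot(q): return R.from_quat([q[1],q[2],q[3],q[0]])
def campose(n,s=None):
    ci=camera_info(n)
    if n!="wrist": return ci,rot(ci["rotation"]).as_matrix(),np.array(ci["xyz"])
    s=s or state(); T=ci["tool_from_camera"]; Rt=rot(s["tool_rot"]).as_matrix()
    return ci,Rt@T[:3,:3],s["tool_pos"]+Rt@T[:3,3]
def rays(cp,uv):
    ci,Rm,p=cp; K=ci["intrinsics"]; k=ci["k1"]
    n=cv2.undistortPoints(np.asarray(uv,float).reshape(-1,1,2),K,np.array([k,0,0,0,0.])).reshape(-1,2)
    return np.c_[n,np.ones(len(n))]@Rm.T
def plane(cp,uv,z):
    d=rays(cp,uv); return cp[2]+d*((z-cp[2][2])/d[:,2])[:,None]
def proj(cp,X):
    ci,Rm,p=cp; r=R.from_matrix(Rm.T).as_rotvec()
    return cv2.projectPoints(np.asarray(X,float).reshape(-1,1,3),r,-Rm.T@p,ci["intrinsics"],np.array([ci["k1"],0,0,0,0.]))[0].reshape(-1,2)
def shot(n,name):
    s=state(); im=grab_frame(n); cv2.imwrite(f"pics/{name}.png",im); return im,campose(n,s),s
def blobs(im,lo,hi,mn=20):
    h=cv2.cvtColor(im,cv2.COLOR_BGR2HSV); m=cv2.inRange(h,np.array(lo),np.array(hi))
    c,_=cv2.findContours(m,cv2.RETR_EXTERNAL,cv2.CHAIN_APPROX_NONE)
    return m,sorted([x for x in c if cv2.contourArea(x)>mn],key=cv2.contourArea,reverse=True)
def jig2w(J,X):  # J=(x,y,yaw)
    X=np.atleast_2d(X).astype(float); c,s=np.cos(J[2]),np.sin(J[2])
    return np.c_[J[0]+c*X[:,0]-s*X[:,1],J[1]+s*X[:,0]+c*X[:,1],X[:,2]]
E
python3 - <<'E'
from h import *
for n in("top","side"):
    im=cv2.imread(f"pics/{n}0.png"); cp=campose(n)
    m,c=blobs(im,(60,60,30),(90,255,255),300)
    for x in c[:2]:
        h=cv2.convexHull(x); b=cv2.boxPoints(cv2.minAreaRect(h)); a=cv2.approxPolyDP(h,8,True).reshape(-1,2)
        print(n,cv2.contourArea(h),a.tolist(),plane(cp,a,0.012)[:,:2].round(4).tolist())
    m,c=blobs(im,(8,120,60),(25,255,255),20)
    for x in c:
        r=cv2.minAreaRect(x)
        if 40<cv2.contourArea(x)<500: print(n,r,plane(cp,[r[0]],.026)[0].round(4), cv2.contourArea(x))
    x0,y0=(225,200) if n=="top" else (250,180)
    cv2.imwrite(f"pics/{n}0z.png",cv2.resize(im[y0:y0+110,x0:x0+120] ,None,fx=5,fy=5,interpolation=cv2.INTER_CUBIC))
E
```

```text
top 5233.5 [[246, 216], [326, 233], [313, 294], [233, 276]] [[0.6616, 0.2297], [0.6117, -0.021], [0.4214, 0.017], [0.4739, 0.266]]
top 1284.0 [[48, 445], [46, 469], [0, 479], [0, 463], [36, 440]] [[-0.0374, 0.8041], [-0.1066, 0.8058], [-0.1343, 0.9372], [-0.0886, 0.9403], [-0.0228, 0.8401]]
top ((306.94793701171875, 73.44898986816406), (46.51887130737305, 28.947973251342773), 70.97439575195312) [1.1115 0.0453 0.026 ] 407.0
top ((388.84130859375, 122.60784912109375), (59.4810905456543, 24.932292938232422), 26.995838165283203) [ 0.9591 -0.2128  0.026 ] 189.0
top ((269.68585205078125, 153.01742553710938), (5.787123680114746, 34.504947662353516), 5.355824947357178) [0.858  0.1579 0.026 ] 127.5
top ((254.5, 153.0), (34.0, 5.0), 90.0) [0.8573 0.2051 0.026 ] 123.0
top ((123.00000762939453, 309.0000305175781), (9.899494171142578, 22.62741470336914), 45.0) [0.3696 0.5945 0.026 ] 112.5
top ((262.5, 153.0), (34.0, 5.0), 90.0) [0.8577 0.1802 0.026 ] 105.5
top ((246.81468200683594, 152.9088134765625), (5.445451736450195, 34.206642150878906), 4.39870548248291) [0.8572 0.229  0.026 ] 98.0
top ((239
[... 384 characters left out ...]
1   0.026 ] 235.0
side ((305.0, 240.5), (17.0, 20.0), 90.0) [0.5432 0.0655 0.026 ] 231.0
side ((413.13800048828125, 288.4864501953125), (31.951953887939453, 8.1393404006958), 70.34617614746094) [ 0.7953 -0.1698  0.026 ] 222.0
side ((284.6000061035156, 345.800048828125), (12.521980285644531, 27.72724151611328), 26.56505012512207) [ 0.4315 -0.2899  0.026 ] 214.5
side ((287.2911376953125, 115.3277587890625), (10.241228103637695, 57.59972381591797), 84.50768280029297) [0.5945 0.7596 0.026 ] 202.0
side ((294.0081481933594, 102.59015655517578), (3.711966037750244, 74.3298568725586), 84.80557250976562) [0.6347 0.8501 0.026 ] 173.0
side ((270.0, 252.0), (10.0, 6.0), 90.0) [0.4375 0.0369 0.026 ] 49.5
```

View pics/top0z.png

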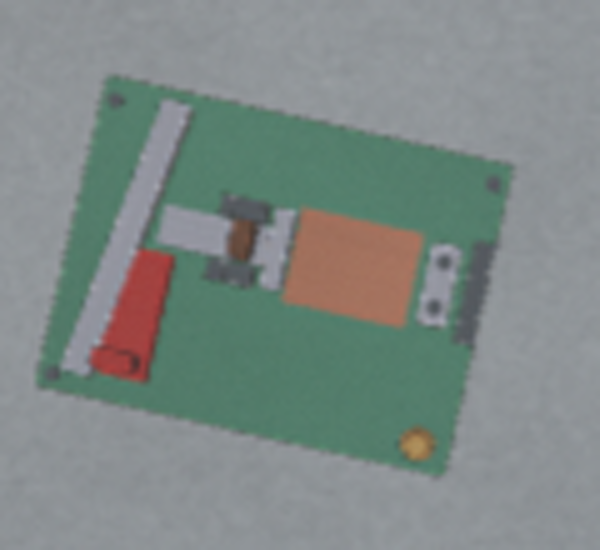

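View pics/side0z.png

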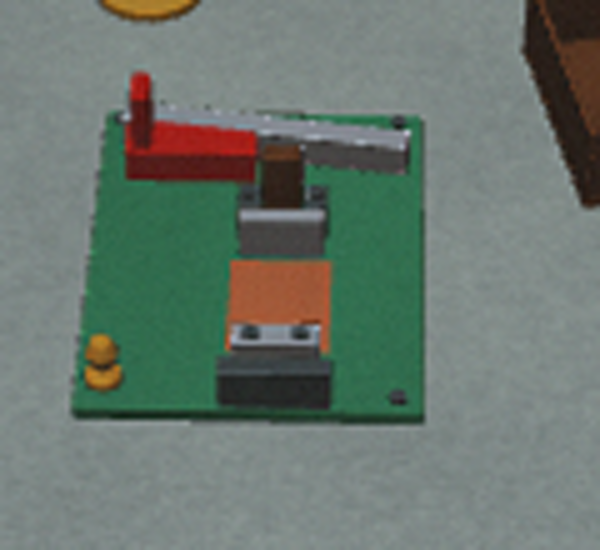

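```bash
python3 - <<'E'
from h import *
im=cv2.imread("pics/top0.png"); cp=campose("top")
sub=im[280:340,360:430]; cv2.imwrite("pics/blz.png",cv2.resize(sub,None,fx=8,fy=8,interpolation=cv2.INTER_CUBIC))
m,c=blobs(im,(5,80,60),(28,255,255),15)
for x in c:
    r=cv2.minAreaRect(x); print(np.round(r[0]),np.round(r[1]),plane(cp,[r[0]],.026)[0].round(4)) if 360<r[0][0]<430 and r[0][1]>270 else 0
    if 360<r[0][0]<430 and r[0][1]>270: b=cv2.boxPoints(r); print(plane(cp,b,.026).round(4)[:,:2].tolist())
s=state(); print(rot(s["tool_rot"]).as_matrix().round(3))
C=np.array([[.660,.2315],[.611,-.023],[.420,.0135],[.4715,.267]]);J=np.array([[-.15,.085],[.112,.085],[.112,-.115],[-.15,-.115]])
rr,_=R.align_vectors(np.c_[C-C.mean(0),np.zeros(4)],np.c_[J-J.mean(0),np.zeros(4)]); y=rr.as_rotvec()[2]; c,sn=np.cos(y),np.sin(y)
o=C.mean(0)-np.array([[c,-sn],[sn,c]])@J.mean(0); print("jig",o,np.degrees(y), jig2w((*o,y),np.c_[J,np.zeros(4)]))
E
```

```text
[411. 291.] [21.  8.] [ 0.4344 -0.2836  0.026 ]
[[0.4397, -0.25], [0.461, -0.2626], [0.4291, -0.3172], [0.4078, -0.3045]]
[[ 0.239 -0.001 -0.971]
 [ 0.971 -0.001  0.239]
 [-0.002 -1.     0.   ]]
jig [0.55171349 0.10073151] -101.02807635404668 [[ 0.66383735  0.2317019   0.        ]
 [ 0.61371937 -0.0254599   0.        ]
 [ 0.41741265  0.0127981   0.        ]
 [ 0.46753063  0.2699599   0.        ]]
```

View pics/blz.png

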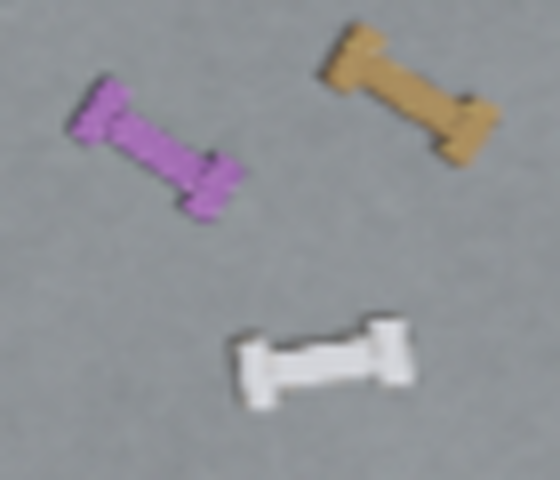

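Request:
carry_out --rows '[[[0,0,-1,0.5,-0.6,0,85],[0,0,-1,0.5,-0.6,0,85],[0,0,-1,0.5,-0.6,0,85],[0,0,-1,0.5,-0.6,0,85],[0,0,-1,0.5,-0.6,0,85]]]'

```text
time: 0.65
tool_pos: [0.2501, 0.4857, 0.3035]
tool_rot: [-0.624, 0.624, 0.332, -0.332]
contact_force: [0.5, 0.4, -0.3]
gripper_width: 0.996
```

Request:
carry_out --rows '[[[0,0,-1,0.5,-0.6,0,85],[0,0,-1,0.5,-0.6,0,85],[0,0,-1,0.5,-0.6,0,85],[0,0,-1,0.5,-0.6,0,85],[0,0,-1,0.5,-0.6,0,85]]]'

```text
time: 1.15
tool_pos: [0.3501, 0.3656, 0.3036]
tool_rot: [-0.672, 0.673, 0.218, -0.219]
contact_force: [-0.1, 1.1, -0.1]
gripper_width: 0.996
```

Request:
carry_out --rows '[[[0,0,-1,0.13,-1,0,85],[0,0,-1,0.13,-1,0,85],[0,0,-1,0.13,-1,0,85],[0,0,-1,0.13,-1,0,85],[0,0,-1,0.13,-1,0,85]]]'

```text
time: 1.65
tool_pos: [0.3753, 0.1653, 0.3036]
tool_rot: [-0.7, 0.7, 0.099, -0.098]
contact_force: [0.4, -0.3, 0.6]
gripper_width: 0.992
```

Request:
carry_out --rows '[[[0,0,-1,0.13,-1,0,85],[0,0,-1,0.13,-1,0,85],[0,0,-1,0.13,-1,0,85],[0,0,-1,0.13,-1,-0.2,85],[0,0,-1,0.13,-1,-0.2,85]]]'

```text
time: 2.15
tool_pos: [0.4015, -0.0349, 0.2879]
tool_rot: [-0.707, 0.707, -0.024, 0.025]
contact_force: [0.8, -0.0, 0.6]
gripper_width: 0.998
```

Request:
carry_out --rows '[[[0,0,-1,0.13,-1,-0.3,85],[0,0,-1,0.13,-1,-0.3,85],[0,0,-1,0.13,-1,-0.3,85],[0,0,-1,0.13,-1,-0.3,85],[0,0,-1,0.13,-1,-0.3,85]]]'

```text
time: 2.65
tool_pos: [0.4274, -0.2349, 0.2272]
tool_rot: [0.692, -0.692, 0.147, -0.147]
contact_force: [0.0, 0.1, 0.5]
gripper_width: 0.996
```

Request:
carry_out --rows '[[[0,0,-1,0.13,-1,-0.1,85],[0,0,-0.6,0,-0.2,0,85],[0,0,0,0,0,0,85]]]'

```text
time: 2.95
tool_pos: [0.4325, -0.2824, 0.2232]
tool_rot: [0.683, -0.682, 0.186, -0.185]
contact_force: [0.1, 1.5, 0.5]
gripper_width: 0.998
```

```bash
python3 - <<'E'
from h import *
im,cp,s=shot("wrist","w1")
m,c=blobs(im,(8,90,60),(28,255,255),300)
print(s["tool_pos"],np.degrees(np.arctan2(*rot(s["tool_rot"]).as_matrix()[[1,0],0])))
for x in c[:3]:
    h=cv2.convexHull(x); r=cv2.minAreaRect(h); b=cv2.boxPoints(r)
    print(np.round(r[0]),np.round(r[1]))
    for z in(0,.026): p=plane(cp,b,z);print(z,p.mean(0).round(4),np.linalg.norm(p[1]-p[0]).round(4),np.linalg.norm(p[2]-p[1]).round(4),np.degrees(np.arctan2(*(p[2]-p[1])[[1,0]])),np.degrees(np.arctan2(*(p[1]-p[0])[[1,0]])))
E
```

```text
[ 0.4324861  -0.28244886  0.22320934] -30.384220820790453
[328. 225.] [90. 37.]
0 [ 0.4352 -0.288   0.    ] 0.0277 0.0717 -119.38253272854585 -30.317417427225827
0.026 [ 0.4382 -0.2821  0.026 ] 0.0252 0.0654 -119.38253272854584 -30.317417427225735
[432. 414.] [27. 68.]
0 [ 0.4287 -0.4877  0.    ] 0.0636 0.0281 -80.71920426193053 17.59038229214977
0.026 [ 0.4323 -0.4641  0.026 ] 0.0579 0.0256 -80.71920426193067 17.59038229214983
```

View pics/w1.png

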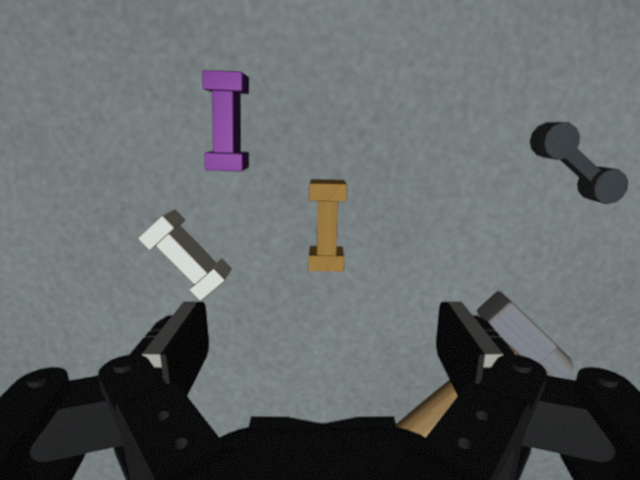

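Request:
carry_out --rows '[[[0,0,0.1,0.11,0,-0.8,50],[0,0,0,0,0,-0.8,50],[0,0,0,0,0,-0.8,50],[0,0,0,0,0,-0.8,50],[0,0,0,0,0,0,50]]]'

```text
time: 3.5
tool_pos: [0.4346, -0.2777, 0.0913]
tool_rot: [0.685, -0.682, 0.185, -0.178]
contact_force: [-0.8, 0.1, -0.3]
gripper_width: 0.585
```

```bash
python3 - <<'E'
from h import *
im,cp,s=shot("wrist","w2");print(s["tool_pos"],s["contact_force"])
E
```

```text
[ 0.4345755  -0.27766271  0.09125201] [-0.75606981  0.11550908 -0.3358622 ]
```

View pics/w2.png

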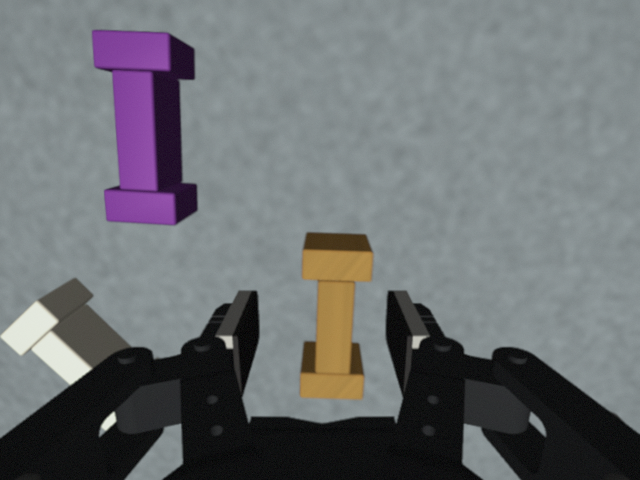

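Request:
carry_out --rows '[[[0,0,0,0,0,0,50]]]'

```text
time: 3.65
tool_pos: [0.4381, -0.2811, 0.0976]
tool_rot: [-0.683, 0.684, -0.181, 0.182]
contact_force: [1.0, -0.5, 0.5]
gripper_width: 0.583
```

```bash
cat > st.py <<'E'
from h import *
s=state(); M=rot(s["tool_rot"]).as_matrix()
# tool y should be (0,0,-1); turn needed to fix tilt: y x down
print(s["time"],s["tool_pos"].round(4),"F",s["contact_force"].round(1),"yawx",np.degrees(np.arctan2(M[1,0],M[0,0])).round(2),"fixtilt(frac of 4deg)",(np.degrees(np.cross(M[:,1],[0,0,-1]))/4).round(3),"grip",round(s["gripper_width"]*85.4,1))
print(s["joint_pos"].round(3))
E
python3 st.py
```

```text
3.65 [ 0.4381 -0.2811  0.0976] F [ 1.  -0.5  0.5] yawx -29.78 fixtilt(frac of 4deg) [0.02  0.024 0.   ] grip 49.8
[-0.714  0.031  2.007  0.     1.102 -0.194]
```

Request:
carry_out --rows '[[[0,0,0,0,0,0,50]]]'

```text
time: 3.75
tool_pos: [0.4385, -0.2819, 0.0985]
tool_rot: [-0.683, 0.684, -0.181, 0.183]
contact_force: [1.4, -0.1, -0.1]
gripper_width: 0.584
```

```bash
python3 st.py; python3 - <<'E'
from h import *
im=cv2.imread("pics/w2.png")
s=dict(state());
cp=campose("wrist",s)
m,c=blobs(im,(8,90,60),(28,255,255),300)
for uv in ([303,278],[372,278],[301,397],[363,397],[300,375],[364,374],[306,249],[370,250]): print(uv,plane(cp,[uv],.026)[0].round(4))
im,cp,s=shot("wrist","w3")
E
```

```text
3.75 [ 0.4385 -0.2819  0.0985] F [ 1.4 -0.1 -0.1] yawx -29.81 fixtilt(frac of 4deg) [0.041 0.047 0.   ] grip 49.9
[-0.714  0.03   2.005  0.     1.102 -0.194]
[303, 278] [ 0.4404 -0.2668  0.026 ]
[372, 278] [ 0.4638 -0.2802  0.026 ]
[301, 397] [ 0.4115 -0.314   0.026 ]
[363, 397] [ 0.4348 -0.3274  0.026 ]
[300, 375] [ 0.4168 -0.3042  0.026 ]
[364, 374] [ 0.4406 -0.3173  0.026 ]
[306, 249] [ 0.4475 -0.2571  0.026 ]
[370, 250] [ 0.4685 -0.2697  0.026 ]
```

View pics/w3.png

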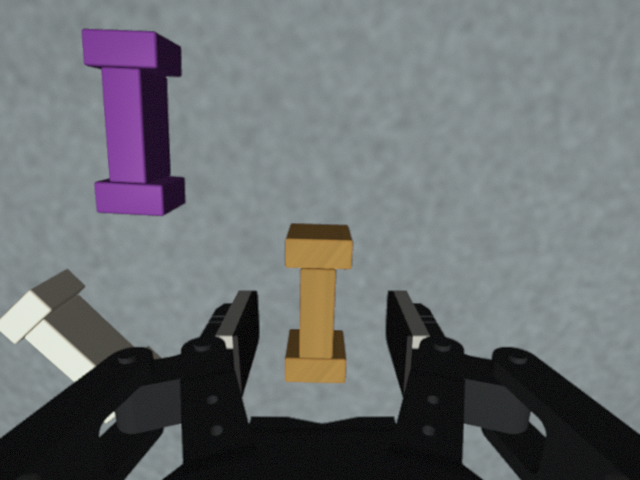

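```bash
python3 - <<'E'
from h import *
cp=campose("wrist"); p=plane(cp,[[286.5,240],[352,240],[346,382],[286,382]],.026)
print(p.round(4),p.mean(0), [np.linalg.norm(p[i]-p[i-1]).round(4) for i in range(4)])
d=p[:2].mean(0)-p[2:].mean(0); print(np.degrees(np.arctan2(d[1],d[0])))
# pad tips at px
M=rot(state()["tool_rot"]).as_matrix(); print((p.mean(0)-state()["tool_pos"])@M)
E
```

```text
[[ 0.4428 -0.2504  0.026 ]
 [ 0.4644 -0.2627  0.026 ]
 [ 0.432  -0.317   0.026 ]
 [ 0.4098 -0.3042  0.026 ]] [ 0.43725101 -0.28356774  0.026     ] [np.float64(0.0631), np.float64(0.0248), np.float64(0.0631), np.float64(0.0256)]
58.83969864131267
[-0.00055691  0.07236957 -0.00194523]
```

Request:
carry_out --rows '[[[0,0,-0.2,-0.03,-0.04,-0.2,50],[0,0,0,0,0,-0.2,50],[0,0,0,0,0,0,50]]]'

```text
time: 4.1
tool_pos: [0.4352, -0.2822, 0.0784]
tool_rot: [0.682, -0.682, 0.188, -0.186]
contact_force: [-0.2, 0.2, -0.6]
gripper_width: 0.586
```

```bash
python3 st.py
```

```text
4.1 [ 0.4352 -0.2822  0.0784] F [-0.2  0.2 -0.6] yawx -30.67 fixtilt(frac of 4deg) [-0.026 -0.03  -0.   ] grip 50.1
[-0.719  0.061  2.014 -0.     1.07  -0.184]
```

Close.

Request:
carry_out --rows '[[[0,0,0,0,0,0,4],[0,0,0,0,0,0,4],[0,0,0,0,0,0,4],[0,0,0,0,0,0,4],[0,0,0,0,0,0,4]]]'

```text
time: 4.6
tool_pos: [0.4362, -0.2829, 0.0802]
tool_rot: [-0.682, 0.682, -0.187, 0.187]
contact_force: [-0.3, -0.3, 1.2]
gripper_width: 0.143
```

```bash
python3 st.py
```

```text
4.6 [ 0.4362 -0.2829  0.0802] F [-0.3 -0.3  1.2] yawx -30.65 fixtilt(frac of 4deg) [0.006 0.006 0.   ] grip 12.2
[-0.719  0.059  2.012  0.     1.07  -0.184]
```

Request:
carry_out --rows '[[[0,0,0,0,0,0.3,4],[0,0,0,0,0,0.7,4],[0,0,0,0,0.2,1,4],[0,0,0,0.1,0.5,0.8,4],[0,0,0.4,0.2,0.8,0.2,4]]]'

```text
time: 5.1
tool_pos: [0.4496, -0.2243, 0.2053]
tool_rot: [-0.683, 0.685, -0.175, 0.181]
contact_force: [1.5, -0.4, -2.3]
gripper_width: 0.152
```

```bash
python3 st.py
```

```text
5.1 [ 0.4496 -0.2243  0.2053] F [ 1.5 -0.4 -2.3] yawx -29.16 fixtilt(frac of 4deg) [0.074 0.097 0.   ] grip 13.0
[-0.611 -0.167  1.993 -0.     1.308 -0.102]
```

Request:
carry_out --rows '[[[0,0,0.56,0.3,0.9,0.1,4],[0,0,0.56,0.3,0.9,0.1,4],[0,0,0.56,0.3,0.9,0.1,4],[0,0,0.56,0.3,0.9,0,4],[0,0,0.56,0.3,0.9,0,4]]]'

```text
time: 5.6
tool_pos: [0.5079, -0.0411, 0.2123]
tool_rot: [0.699, -0.699, 0.109, -0.109]
contact_force: [0.4, -0.0, -2.9]
gripper_width: 0.143
```

Request:
carry_out --rows '[[[0,0,0.56,0.3,0.9,0,4],[0,0,0.56,0.3,0.8,0,4],[0,0,0.56,0.3,0.5,0,4],[0,0,0,0,0,0,4],[0,0,0,0,0,0,4]]]'

```text
time: 6.1
tool_pos: [0.5436, 0.0454, 0.2117]
tool_rot: [-0.704, 0.704, -0.069, 0.068]
contact_force: [-1.1, 0.4, -3.1]
gripper_width: 0.146
```

```bash
python3 st.py; python3 - <<'E'
from h import *
shot("wrist","w4")
E
```

```text
6.1 [0.5436 0.0454 0.2117] F [-1.1  0.4 -3.1] yawx -11.09 fixtilt(frac of 4deg) [ 0.006 -0.018  0.   ] grip 12.5
[-5.300e-02 -6.100e-02  1.884e+00 -1.000e-03  1.320e+00  1.410e-01]
```

View pics/w4.png

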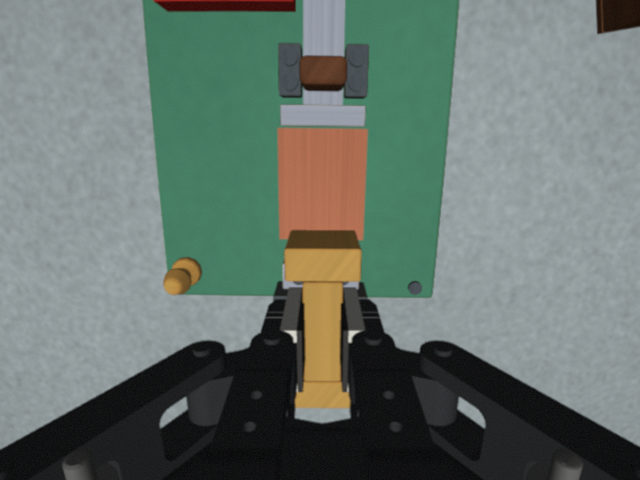

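```bash
python3 - <<'E'
from h import *
cp=campose("wrist")
b=plane(cp,[[278,128],[367.5,128],[365.5,239],[277.5,239]],.012);print("bed",b.round(4)[:,:2].tolist())
m=(b[0]+b[1])/2; m2=(b[2]+b[3])/2; d=m2-m; print("yaw",np.degrees(np.arctan2(d[1],d[0])),np.linalg.norm(b[1]-b[0]),"len vis",np.linalg.norm(d))
j=plane(cp,[[281,105],[365,105],[365,125],[281,125]],.043);print("jawtop",j.round(4)[:,:2].tolist())
p=plane(cp,[[302,57],[345,57],[345,88],[302,88]],.074)
print("post",p.mean(0))
# jig corners bottom
k=plane(cp,[[167,297],[434,296]],.012);print("corners C3,C2",k.round(4))
# pads/blank centre line
bt=plane(cp,[[286,248],[361,248],[358,282],[287,282]],state()["tool_pos"][2]-.080+.026);print("blank end",bt.round(4)[:,:2].tolist()); M=rot(state()["tool_rot"]).as_matrix(); print(((bt-state()["tool_pos"])@M).round(4))
# jaw far top view
tc=campose("top"); im=cv2.imread("pics/top0.png")
Z=lambda u,v:(225+u/5-.4,200+v/5-.4)
q=plane(tc,[Z(430,243),Z(459,246),Z(446,326),Z(417,322)],.043);print("far jaw",q.round(4)[:,:2].tolist())
q=plane(tc,[Z(277,208),Z(298,211),Z(280,290),Z(260,287)],.043);print("bar jaw",q.round(4)[:,:2].tolist())
q=plane(tc,[Z(301,210),Z(423,234),Z(404,327),Z(282,303)],.012);print("bed top",q.round(4)[:,:2].tolist())
E
```

```text
bed [[0.5293, 0.1186], [0.5878, 0.1071], [0.5739, 0.0315], [0.5119, 0.0436]]
yaw -101.75150663253271 0.059589575995655245 len vis 0.07694061024014968
jawtop [[0.5372, 0.1304], [0.5851, 0.121], [0.5833, 0.1099], [0.5348, 0.1194]]
post [0.56407012 0.13917506 0.074     ]
corners C3,C2 [[ 0.4193  0.0152  0.012 ]
 [ 0.6173 -0.0225  0.012 ]]
blank end [[0.5393, 0.078], [0.5637, 0.0732], [0.5607, 0.0614], [0.537, 0.0661]]
[[-0.0105  0.054   0.0317]
 [ 0.0144  0.054   0.0318]
 [ 0.0138  0.054   0.0196]
 [-0.0104  0.054   0.0196]]
far jaw [[0.5617, 0.0262], [0.5601, 0.0084], [0.5112, 0.0157], [0.5134, 0.0334]]
bar jaw [[0.5818, 0.1199], [0.5802, 0.107], [0.5318, 0.1172], [0.5334, 0.1294]]
bed top [[0.5831, 0.1072], [0.5691, 0.0309], [0.5109, 0.0419], [0.5249, 0.118]]
```

Request:
carry_out --rows '[[[0,0,0,0.12,0.35,0,4],[0,0,0,0,0.34,-0.4,4],[0,0,0,0,0,-0.7,4],[0,0,0,0,0,-0.7,4],[0,0,0,0,0,-0.5,4]]]'

```text
time: 6.65
tool_pos: [0.5471, 0.0734, 0.1165]
tool_rot: [-0.704, 0.704, -0.07, 0.067]
contact_force: [-0.5, -0.1, -3.2]
gripper_width: 0.153
```

Request:
carry_out --rows '[[[0,0,0,0,0,0,4],[0,0,0,0,0,0,4]]]'

```text
time: 6.85
tool_pos: [0.5483, 0.0731, 0.1191]
tool_rot: [-0.704, 0.704, -0.069, 0.068]
contact_force: [0.3, -0.3, -2.2]
gripper_width: 0.148
```

```bash
python3 st.py; python3 - <<'E'
from h import *
shot("wrist","w5"); im,_,_=shot("side","s5")
cv2.imwrite("pics/s5z.png",cv2.resize(im[180:290,250:350],None,fx=5,fy=5,interpolation=cv2.INTER_CUBIC))
E
```

```text
6.85 [0.5483 0.0731 0.1191] F [ 0.3 -0.3 -2.2] yawx -11.14 fixtilt(frac of 4deg) [-0.002 -0.023 -0.   ] grip 12.6
[-0.002  0.074  1.919  0.     1.15   0.192]
```

View pics/w5.png

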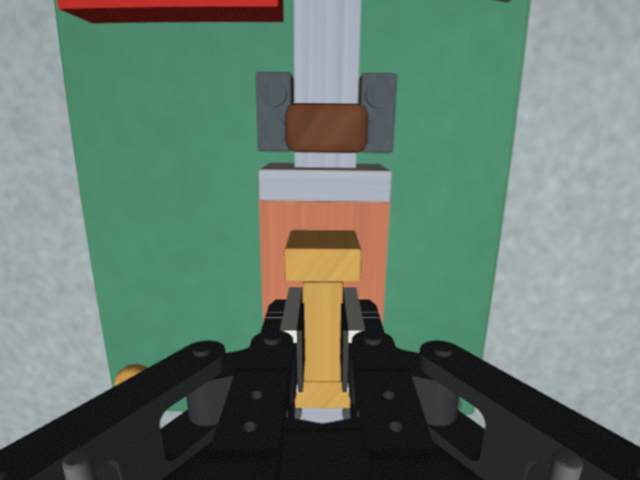

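View pics/s5z.png

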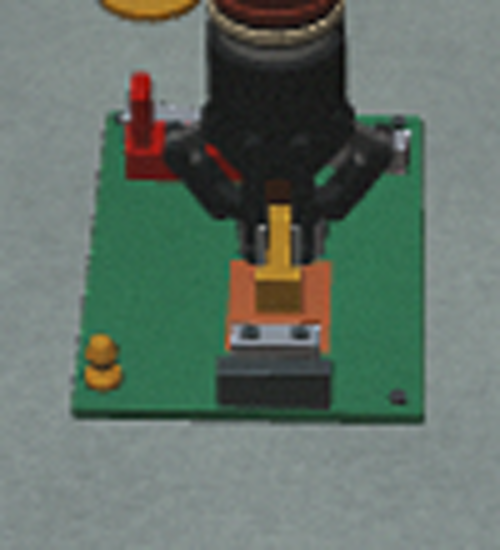

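Request:
carry_out --rows '[[[0,0,0,0,0,-0.3,4],[0,0,0,0,0,-0.3,4],[0,0,0,0,0,0,4]]]'

```text
time: 7.25
tool_pos: [0.5472, 0.0728, 0.0935]
tool_rot: [-0.704, 0.704, -0.07, 0.067]
contact_force: [-0.2, -0.6, -3.5]
gripper_width: 0.146
```

```bash
python3 st.py
```

```text
7.25 [0.5472 0.0728 0.0935] F [-0.2 -0.6 -3.5] yawx -11.14 fixtilt(frac of 4deg) [-0.001 -0.062 -0.   ] grip 12.5
[-0.003  0.111  1.929  0.     1.105  0.192]
```

Request:
carry_out --rows '[[[0,0,0,0,0,-0.04,4],[0,0,0,0,0,0,4],[0,0,0,0,0,0,4]]]'

```text
time: 7.55
tool_pos: [0.5491, 0.0728, 0.0946]
tool_rot: [0.704, -0.704, 0.068, -0.069]
contact_force: [0.0, 0.8, -3.0]
gripper_width: 0.147
```

Request:
carry_out --rows '[[[0,0,0,0,0,-0.03,4],[0,0,0,0,0,0,4]]]'

```text
time: 7.75
tool_pos: [0.5489, 0.0728, 0.0932]
tool_rot: [0.704, -0.704, 0.069, -0.069]
contact_force: [1.0, 0.7, -2.9]
gripper_width: 0.147
```

Request:
carry_out --rows '[[[0,0,0,0,0,-0.02,4],[0,0,0,0,0,0,4]]]'

```text
time: 7.95
tool_pos: [0.5488, 0.0728, 0.0923]
tool_rot: [-0.704, 0.704, -0.069, 0.069]
contact_force: [-0.4, -1.3, -3.0]
gripper_width: 0.144
```

Request:
carry_out --rows '[[[0,0,0,0,0,-0.02,4],[0,0,0,0,0,0,4]]]'

```text
time: 8.15
tool_pos: [0.5489, 0.0728, 0.0922]
tool_rot: [-0.704, 0.704, -0.069, 0.068]
contact_force: [-3.5, -1.1, 3.2]
gripper_width: 0.142
```

Request:
carry_out --rows '[[[0,0,0,0,0,0,45],[0,0,0,0,0,0,45],[0,0,0,0,0,0,45],[0,0,0,0,0,0,45]]]'

```text
time: 8.55
tool_pos: [0.549, 0.0728, 0.0916]
tool_rot: [0.704, -0.704, 0.068, -0.069]
contact_force: [-0.5, -0.5, 0.3]
gripper_width: 0.528
```

Request:
carry_out --rows '[[[0,0,0,0,0,0.3,45],[0,0,0,0,0,0.8,45],[0,0,0,0,0,1,45],[0,0,0,0,0,1,45],[0,0,0,0,-0.4,0.2,45]]]'

```text
time: 9.05
tool_pos: [0.5516, 0.0576, 0.231]
tool_rot: [0.704, -0.703, 0.064, -0.072]
contact_force: [1.4, -0.3, 1.0]
gripper_width: 0.526
```

Request:
carry_out --rows '[[[0,0,0,0,-0.6,0,0],[0,0,0,0,0,0,0],[0,0,0,0,0,0,0]]]'

```text
time: 9.35
tool_pos: [0.5486, 0.0325, 0.2234]
tool_rot: [0.704, -0.704, 0.069, -0.069]
contact_force: [0.5, -0.4, 0.2]
gripper_width: 0.019
```

```bash
python3 st.py; python3 - <<'E'
from h import *
shot("wrist","w6")
E
```

```text
9.35 [0.5486 0.0325 0.2234] F [ 0.5 -0.4  0.2] yawx -11.21 fixtilt(frac of 4deg) [-0.007 -0.005 -0.   ] grip 1.6
[-0.076 -0.063  1.866  0.     1.339  0.119]
```

View pics/w6.png

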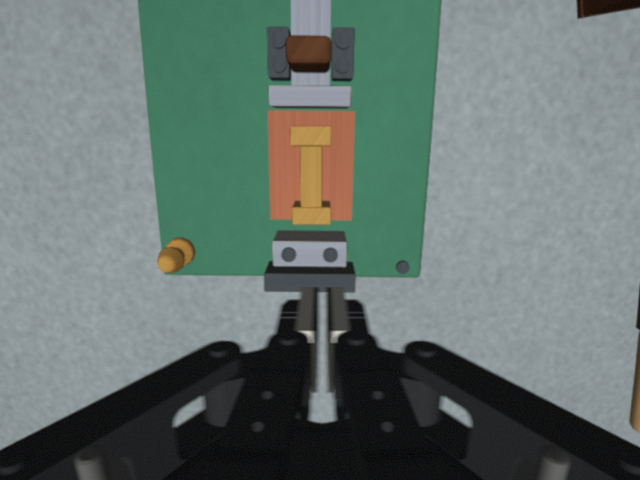

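```bash
python3 - <<'E'
from h import *
s={"tool_pos":np.array([.5483,.0731,.1191]),"tool_rot":np.array([-0.704,0.704,-0.069,0.068])}
s["tool_rot"]/=np.linalg.norm(s["tool_rot"])
cp=campose("wrist",s)
p=plane(cp,[[286,104],[367,104],[367,152],[286,152]],.074);print(p.round(4),p.mean(0)); print(np.linalg.norm(p[1]-p[0]),np.linalg.norm(p[2]-p[1]))
im=cv2.imread("pics/w5.png"); cv2.imwrite("pics/w5z.png",cv2.resize(im[0:200,200:440],None,fx=3,fy=3))
cp=campose("wrist"); J=(.549+.0053-.0003,.0752+.027,np.radians(-101.1))
c=plane(cp,[[290.5,145],[330,145],[331,126],[290,126],[291,223],[330,223]],.038)
print("blank end",c.round(4)[:,:2].tolist())
f=plane(cp,[[274,241],[346,241]],.043);print("far jaw face",f.round(4))
E
```

```text
[[0.5546 0.1501 0.074 ]
 [0.5768 0.1457 0.074 ]
 [0.5747 0.1327 0.074 ]
 [0.5517 0.1372 0.074 ]] [0.56446453 0.14143198 0.074     ]
0.022685498778849088 0.013228616710190322
blank end [[0.5415, 0.0947], [0.5662, 0.0899], [0.569, 0.1012], [0.5437, 0.1062], [0.5309, 0.0447], [0.5566, 0.0397]]
far jaw face [[0.5178 0.036  0.043 ]
 [0.5649 0.0267 0.043 ]]
```

View pics/w5z.png

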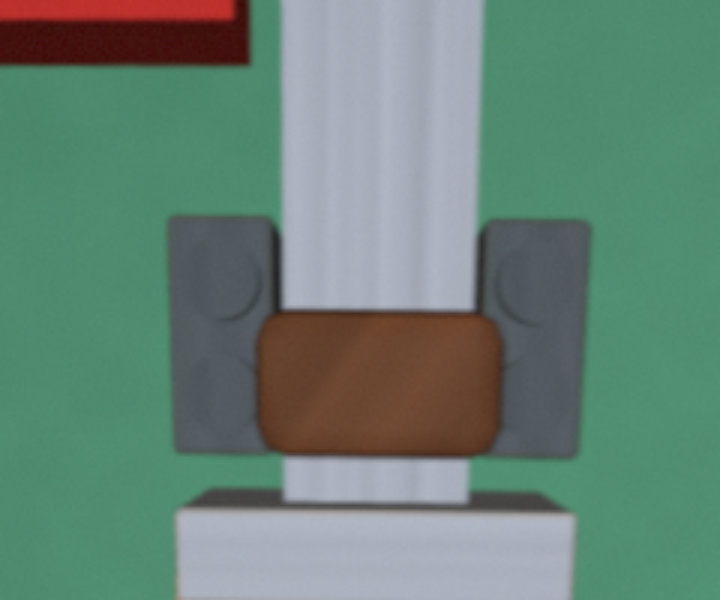

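Request:
carry_out --rows '[[[0,0,0,0.12,0.86,0,0],[0,0,0,0.12,0.86,0,0],[0,0,0,0.12,0.86,0,0],[0,0,0,0.12,0.87,0,0],[0,0,0,0,0,-0.4,0]]]'

```text
time: 9.9
tool_pos: [0.5691, 0.175, 0.2094]
tool_rot: [0.705, -0.703, 0.065, -0.068]
contact_force: [0.2, -1.1, -0.5]
gripper_width: -0.001
```

Request:
carry_out --rows '[[[0,0,0,0,0,-0.7,0],[0,0,0,0,0,-0.7,0],[0,0,0,0,0,-0.5,0],[0,0,0,0,0,-0.3,0],[0,0,0,0,0,0,0]]]'

```text
time: 10.4
tool_pos: [0.5663, 0.1705, 0.1166]
tool_rot: [-0.703, 0.704, -0.07, 0.067]
contact_force: [-0.5, -0.7, -0.6]
gripper_width: 0.001
```

Request:
carry_out --rows '[[[0,0,0,0,0,0,0]]]'

```text
time: 10.5
tool_pos: [0.5683, 0.1708, 0.1198]
tool_rot: [0.704, -0.704, 0.068, -0.069]
contact_force: [0.4, 0.0, 0.8]
gripper_width: 0.001
```

```bash
python3 st.py; python3 - <<'E'
from h import *
shot("wrist","w7"); im,_,_=shot("side","s7")
cv2.imwrite("pics/s7z.png",cv2.resize(im[180:290,250:350],None,fx=5,fy=5,interpolation=cv2.INTER_CUBIC))
E
```

```text
10.5 [0.5683 0.1708 0.1198] F [0.4 0.  0.8] yawx -11.13 fixtilt(frac of 4deg) [-0.     0.004  0.   ] grip 0.1
[ 0.167  0.161  1.822 -0.     1.158  0.361]
```

View pics/s7z.png

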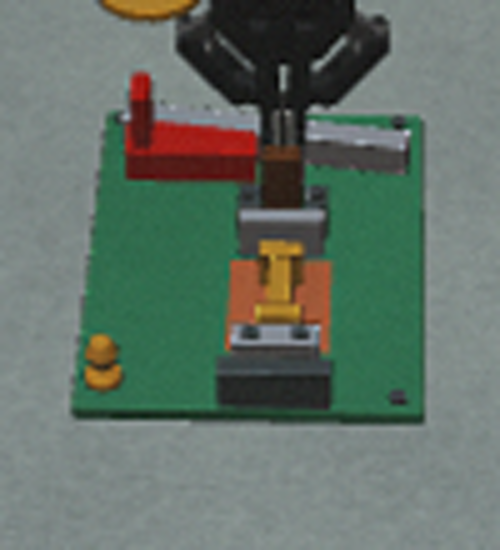

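View pics/w7.png

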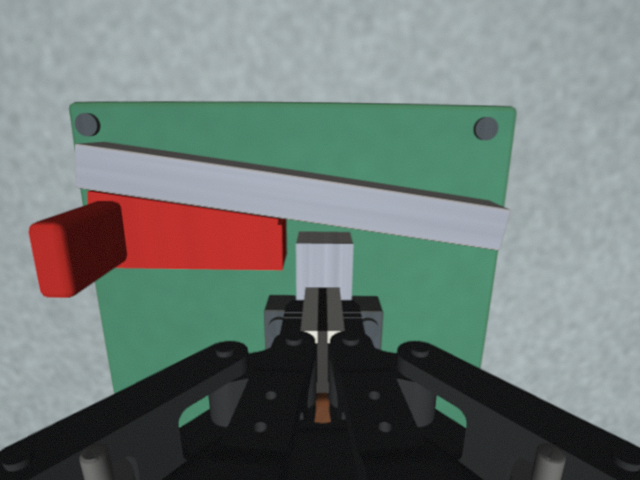

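Request:
carry_out --rows '[[[0,0,0,-0.02,-0.1,0,0],[0,0,0,-0.02,-0.1,0,0],[0,0,0,-0.02,-0.1,0,0],[0,0,0,-0.01,-0.05,0,0]]]'

```text
time: 11.0
tool_pos: [0.5655, 0.1568, 0.1201]
tool_rot: [0.704, -0.703, 0.068, -0.069]
contact_force: [0.6, 2.8, 1.1]
gripper_width: 0.002
```

Request:
carry_out --rows '[[[0,0,0,-0.01,-0.05,0,0],[0,0,0,-0.01,-0.05,0,0],[0,0,0,-0.01,-0.05,0,0],[0,0,0,-0.01,-0.05,0,0]]]'

```text
time: 11.4
tool_pos: [0.5638, 0.1488, 0.1198]
tool_rot: [0.704, -0.704, 0.068, -0.069]
contact_force: [1.1, 3.5, 2.7]
gripper_width: -0.0
```

Request:
carry_out --rows '[[[0,0,0,-0.01,-0.05,0,0],[0,0,0,-0.01,-0.05,0,0],[0,0,0,-0.01,-0.05,0,0]]]'

```text
time: 11.7
tool_pos: [0.5626, 0.143, 0.1197]
tool_rot: [0.704, -0.703, 0.068, -0.069]
contact_force: [1.4, 4.7, 3.4]
gripper_width: -0.0
```

Request:
carry_out --rows '[[[0,0,0,-0.01,-0.04,0,0],[0,0,0,0,-0.03,0,0],[0,0,0,-0.01,-0.03,0,0]]]'

```text
time: 12.0
tool_pos: [0.5618, 0.1389, 0.1197]
tool_rot: [0.704, -0.704, 0.068, -0.069]
contact_force: [1.0, 4.9, 2.8]
gripper_width: 0.0
```

Request:
carry_out --rows '[[[0,0,0,0,-0.025,0,0],[0,0,0,-0.01,-0.025,0,0]]]'

```text
time: 12.2
tool_pos: [0.5614, 0.1372, 0.1197]
tool_rot: [0.704, -0.703, 0.069, -0.069]
contact_force: [1.3, 8.7, 2.2]
gripper_width: 0.005
```

Request:
carry_out --rows '[[[0,0,0,0,-0.02,0,0],[0,0,0,-0.01,-0.02,0,0]]]'

```text
time: 12.4
tool_pos: [0.5613, 0.1369, 0.1198]
tool_rot: [0.706, -0.702, 0.068, -0.069]
contact_force: [4.2, 14.2, 0.4]
gripper_width: -0.001
```

Request:
carry_out --rows '[[[0,0,0,0.02,0.08,0,0],[0,0,0,0.04,0.2,0,0],[0,0,0,0.04,0.2,0,0],[0,0,0,0,0,0.3,0],[0,0,0,0,0,0.8,0]]]'

```text
time: 12.9
tool_pos: [0.5625, 0.1541, 0.1605]
tool_rot: [-0.703, 0.705, -0.071, 0.066]
contact_force: [0.3, 0.4, 0.0]
gripper_width: -0.005
```

Request:
carry_out --rows '[[[0,0,0,0,0,1,0],[0,0,0,0,-0.9,0.5,0],[0,0,0,0,-0.9,0,0],[0,0,0,0,0,0,0],[0,0,0,0,0,0,0]]]'

```text
time: 13.4
tool_pos: [0.5648, 0.0818, 0.2241]
tool_rot: [-0.704, 0.704, -0.069, 0.069]
contact_force: [-0.1, -0.2, -0.6]
gripper_width: -0.0
```

```bash
python3 st.py; python3 - <<'E'
from h import *
shot("wrist","w8")
E
```

```text
13.4 [0.5648 0.0818 0.2241] F [-0.1 -0.2 -0.6] yawx -11.22 fixtilt(frac of 4deg) [0.    0.003 0.   ] grip -0.0
[ 0.013 -0.013  1.816 -0.     1.339  0.209]
```

View pics/w8.png

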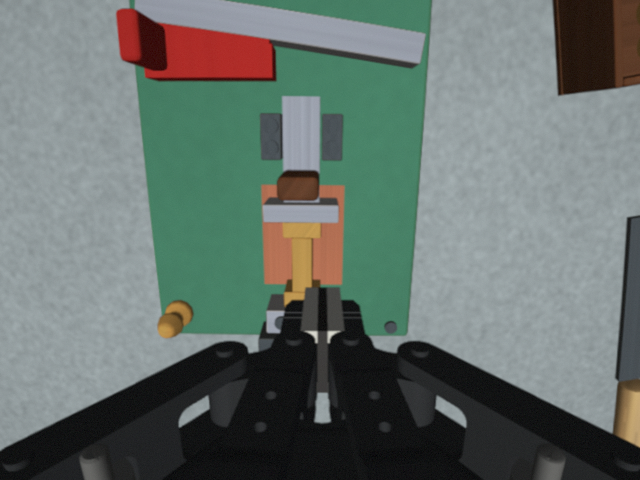

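```bash
python3 - <<'E'
from h import *
def P(tp,q):
    q=np.array(q);return campose("wrist",{"tool_pos":np.array(tp),"tool_rot":q/np.linalg.norm(q)})
a=cv2.imread("pics/w7.png")[170:330,10:210]; b=cv2.imread("pics/w8.png")[0:100,80:280]
cv2.imwrite("pics/tab.png",np.vstack([cv2.resize(a,None,fx=3,fy=3)[:370],cv2.resize(b,None,fx=3,fy=3)[:230]]))
cp=P([.5683,.1708,.1198],[0.704,-0.704,0.068,-0.069])
p=plane(cp,[[30,228],[67,222],[78,293],[42,297]],.076);print(p.round(4)[:,:2].tolist(),p.mean(0).round(4),np.linalg.norm(p[1]-p[0]),np.linalg.norm(p[2]-p[1]))
p=plane(cp,[[87,192],[285,219],[284,269],[100,267]],.035);print("wedge",p.round(4)[:,:2].tolist())
cp=campose("wrist"); p=plane(cp,[[118,11],[135,11],[140,62],[125,62]],.076);print(p.round(4)[:,:2].tolist(),p.mean(0).round(4))
tc=campose("top");Z=lambda u,v:(225+u/5-.4,200+v/5-.4)
print("top",plane(tc,[Z(118,359)],.076).round(4))
E
```

```text
[[0.4894, 0.2284], [0.5018, 0.2278], [0.4966, 0.2049], [0.4841, 0.2058]] [0.493  0.2167 0.076 ] 0.012410687193077995 0.023481961614425336
wedge [[0.4853, 0.2337], [0.5617, 0.2072], [0.5566, 0.1861], [0.4794, 0.202]]
[[0.4889, 0.2283], [0.4975, 0.2264], [0.4929, 0.2024], [0.485, 0.2041]] [0.4911 0.2153 0.076 ]
top [[0.4882 0.2103 0.076 ]]
```

View pics/tab.png

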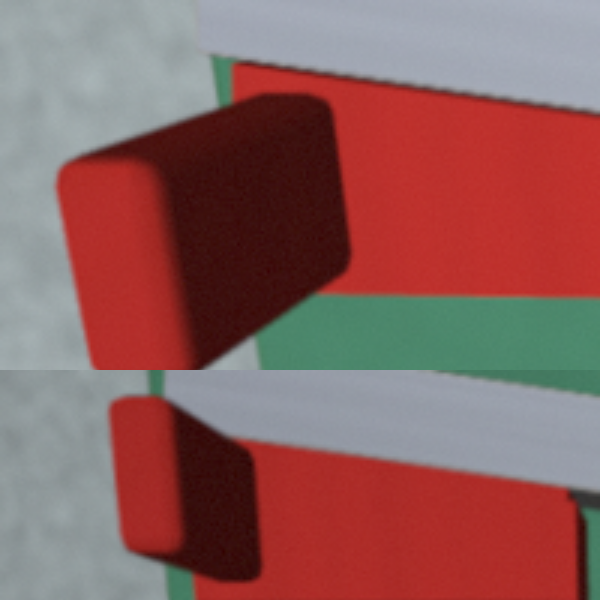

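Request:
carry_out --rows '[[[0,0,0,-0.6,0.8,0,0],[0,0,0,-0.6,0.8,0,0],[0,0,0,-0.6,0.8,0,0],[0,0,0,-0.6,0.8,0,0],[0,0,0,-0.34,0.46,0,0]]]'

```text
time: 13.95
tool_pos: [0.4529, 0.2314, 0.2229]
tool_rot: [-0.704, 0.704, -0.068, 0.067]
contact_force: [0.7, -0.4, -0.4]
gripper_width: -0.004
```

Request:
carry_out --rows '[[[0,0,0,0,0,-0.5,0],[0,0,0,0,0,-0.7,0],[0,0,0,0,0,-0.7,0],[0,0,0,0,0,-0.5,0],[0,0,0,0,0,-0.1,0]]]'

```text
time: 14.45
tool_pos: [0.4527, 0.229, 0.1201]
tool_rot: [-0.703, 0.705, -0.07, 0.066]
contact_force: [-0.6, 0.1, -0.0]
gripper_width: -0.003
```

Request:
carry_out --rows '[[[0,0,0,0,0,0,0],[0,0,0,0,0,0,0]]]'

```text
time: 14.65
tool_pos: [0.4559, 0.2294, 0.1247]
tool_rot: [0.704, -0.704, 0.068, -0.069]
contact_force: [0.6, 0.2, -0.8]
gripper_width: -0.001
```

```bash
python3 st.py; python3 - <<'E'
from h import *
shot("wrist","w9"); im,_,_=shot("side","s9")
cv2.imwrite("pics/s9z.png",cv2.resize(im[180:290,250:350],None,fx=5,fy=5,interpolation=cv2.INTER_CUBIC))
E
```

```text
14.65 [0.4559 0.2294 0.1247] F [ 0.6  0.2 -0.8] yawx -11.1 fixtilt(frac of 4deg) [-0.008  0.024  0.   ] grip -0.1
[ 0.32  -0.037  2.021  0.     1.156  0.514]
```

View pics/s9z.png

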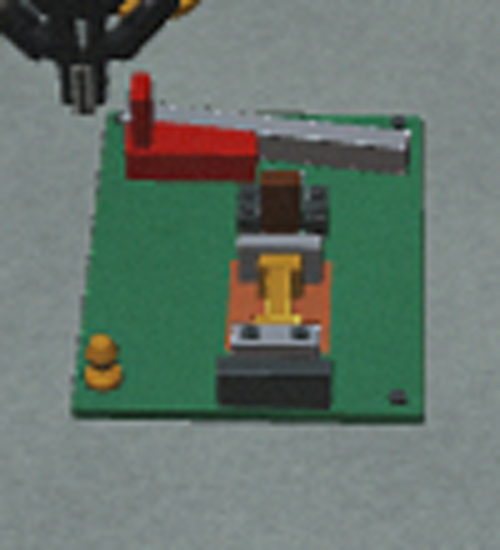

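View pics/w9.png

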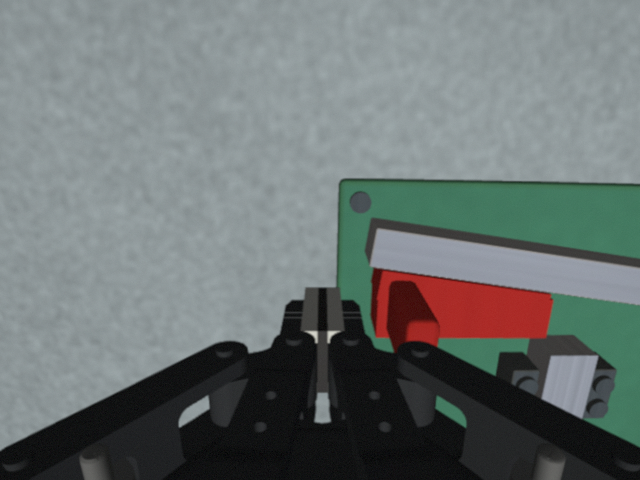

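Request:
carry_out --rows '[[[0,0,0,0,-0.04,0.25,0],[0,0,0,0.2,-0.07,0,0],[0,0,0,0.12,-0.04,0,0],[0,0,0,0.1,-0.035,0,0],[0,0,0,0,0,0,0]]]'

```text
time: 15.25
tool_pos: [0.4727, 0.2211, 0.1335]
tool_rot: [-0.704, 0.704, -0.069, 0.069]
contact_force: [0.4, 0.1, -0.2]
gripper_width: -0.003
```

Request:
carry_out --rows '[[[0,0,0,0.1,-0.035,0,0],[0,0,0,0.1,-0.035,0,0],[0,0,0,0.1,-0.035,0,0]]]'

```text
time: 15.55
tool_pos: [0.484, 0.217, 0.1331]
tool_rot: [-0.704, 0.704, -0.069, 0.068]
contact_force: [-2.4, 0.4, 1.7]
gripper_width: 0.003
```

```bash
python3 st.py; python3 - <<'E'
from h import *
shot("wrist","w10"); im,_,_=shot("side","s10")
cv2.imwrite("pics/s10z.png",cv2.resize(im[180:290,250:350],None,fx=5,fy=5,interpolation=cv2.INTER_CUBIC))
E
```

```text
15.55 [0.484  0.217  0.1331] F [-2.4  0.4  1.7] yawx -11.13 fixtilt(frac of 4deg) [ 0.006 -0.017  0.   ] grip 0.2
[ 0.281  0.     1.968 -0.     1.174  0.475]
```

View pics/s10z.png

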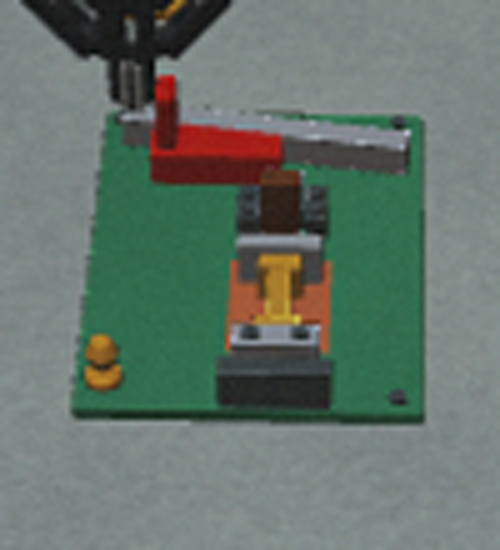

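View pics/w10.png

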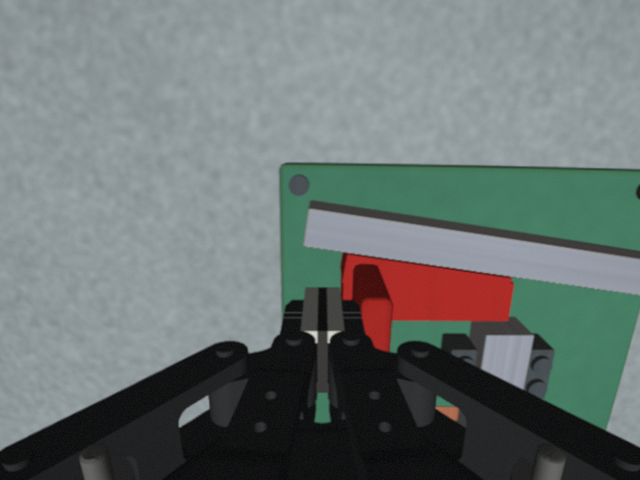

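```bash
python3 - <<'E'
from h import *
cp=campose("wrist"); im=cv2.imread("pics/w10.png"); cv2.imwrite("pics/w10z.png",cv2.resize(im[240:400,330:560],None,fx=3.4,fy=3.4,interpolation=cv2.INTER_CUBIC))
ex=np.array([np.cos(np.radians(-101.1)),np.sin(np.radians(-101.1)),0])
a=plane(cp,[[400,321],[511,320]],.035)@ex; b=plane(cp,[[485,335],[532,335]],.033)@ex; print(a,b,b.mean()-a.mean(),(b.mean()-a.mean())/.14)
E
```

```text
[-0.28735715 -0.28749588] [-0.27832762 -0.27803239] 0.009246511693845827 0.06604651209889875
```

View pics/w10z.png

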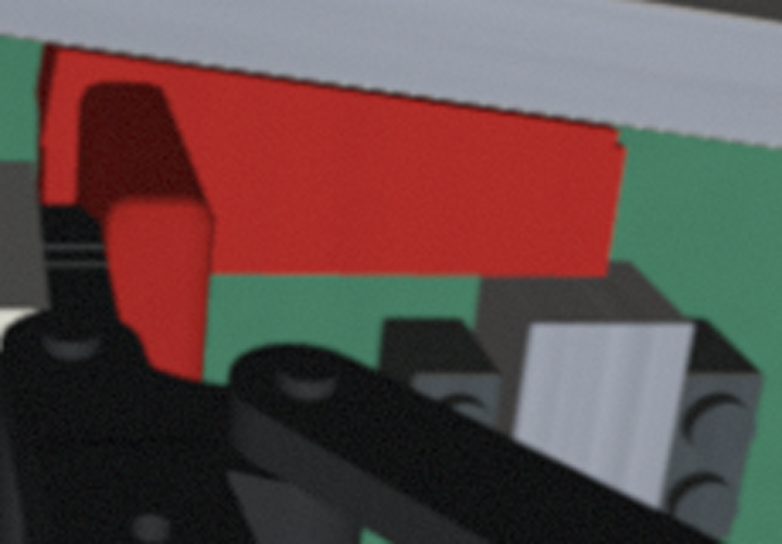

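Request:
carry_out --rows '[[[0,0,0,0.14,-0.048,0,0],[0,0,0,0.14,-0.048,0,0],[0,0,0,0.14,-0.048,0,0],[0,0,0,0.14,-0.048,0,0],[0,0,0,0.14,-0.048,0,0]]]'

```text
time: 16.15
tool_pos: [0.5124, 0.2072, 0.1333]
tool_rot: [-0.704, 0.704, -0.069, 0.068]
contact_force: [-2.2, -1.3, 0.9]
gripper_width: -0.001
```

Request:
carry_out --rows '[[[0,0,0,0.1,-0.035,0,0],[0,0,0,0.1,-0.035,0,0],[0,0,0,0.1,-0.035,0,0],[0,0,0,0,0,0,0]]]'

```text
time: 16.55
tool_pos: [0.5249, 0.2034, 0.1338]
tool_rot: [0.704, -0.704, 0.068, -0.069]
contact_force: [-0.6, -0.1, 0.2]
gripper_width: 0.005
```

```bash
python3 st.py; python3 - <<'E'
from h import *
shot("wrist","w11")
E
```

```text
16.55 [0.5249 0.2034 0.1338] F [-0.6 -0.1  0.2] yawx -11.15 fixtilt(frac of 4deg) [-0.008  0.022  0.   ] grip 0.4
[0.237 0.073 1.892 0.    1.175 0.432]
```

View pics/w11.png

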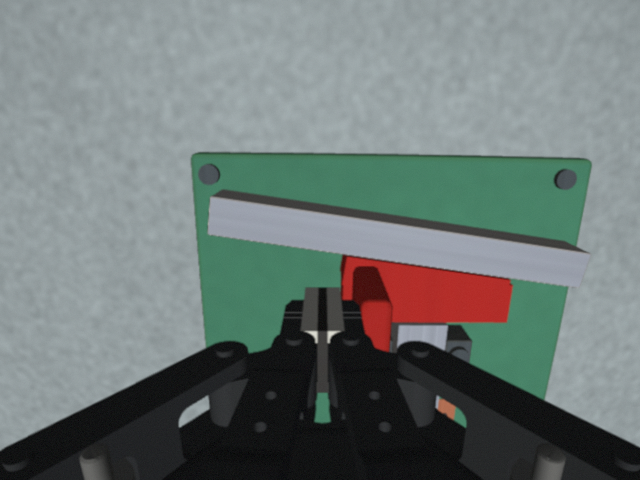

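```bash
python3 - <<'E'
from h import *
cp=campose("wrist"); im=cv2.imread("pics/w11.png"); cv2.imwrite("pics/w11z.png",cv2.resize(im[300:350,380:520],None,fx=5.5,fy=5.5,interpolation=cv2.INTER_CUBIC))
g=im[300:350].astype(int)
for c in (405,420,435): print(c,[(300+i,tuple(g[i,c])) for i in range(17,30)])
E
```

```text
405 [(317, (np.int64(39), np.int64(45), np.int64(176))), (318, (np.int64(41), np.int64(44), np.int64(175))), (319, (np.int64(43), np.int64(47), np.int64(177))), (320, (np.int64(42), np.int64(46), np.int64(177))), (321, (np.int64(42), np.int64(46), np.int64(162))), (322, (np.int64(52), np.int64(54), np.int64(121))), (323, (np.int64(62), np.int64(63), np.int64(76))), (324, (np.int64(90), np.int64(87), np.int64(85))), (325, (np.int64(136), np.int64(128), np.int64(123))), (326, (np.int64(169), np.int64(157), np.int64(153))), (327, (np.int64(175), np.int64(165), np.int64(157))), (328, (np.int64(176), np.int64(164), np.int64(159))), (329, (np.int64(174), np.int64(163), np.int64(157)))]
420 [(317, (np.int64(42), np.int64(46), np.int64(179))), (318, (np.int64(41), np.int64(45), np.int64(179))), (319, (np.int64(41), np.int64(45), np.int64(178))), (320, (np.int64(43), np.int64(48), np.int64(180))), (321, (np.int64(44), np.int64(48), np.int64(169))), (322, (np.int64(51), np.int64(53), np.int64(135))), (323, (np.int64(60), np.int64(62), np.int64(82))), (324, (np.int64(83), np.int64(81), np.int64
[... 266 characters left out ...]
t64(157)))]
435 [(317, (np.int64(39), np.int64(45), np.int64(175))), (318, (np.int64(42), np.int64(45), np.int64(176))), (319, (np.int64(44), np.int64(47), np.int64(179))), (320, (np.int64(42), np.int64(46), np.int64(176))), (321, (np.int64(42), np.int64(46), np.int64(165))), (322, (np.int64(51), np.int64(53), np.int64(130))), (323, (np.int64(59), np.int64(60), np.int64(79))), (324, (np.int64(79), np.int64(80), np.int64(76))), (325, (np.int64(129), np.int64(120), np.int64(117))), (326, (np.int64(164), np.int64(153), np.int64(148))), (327, (np.int64(172), np.int64(160), np.int64(154))), (328, (np.int64(171), np.int64(158), np.int64(153))), (329, (np.int64(172), np.int64(162), np.int64(155)))]
```

View pics/w11z.png

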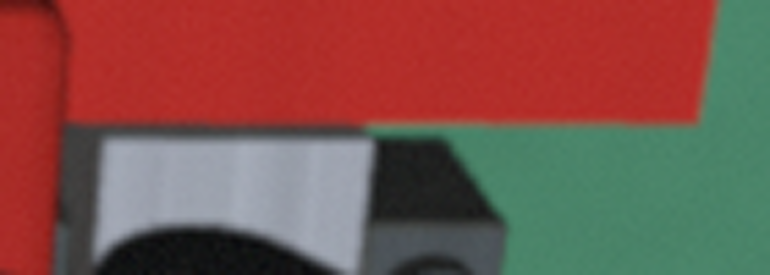

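```bash
python3 - <<'E'
from h import *
cp=campose("wrist");ex=np.array([np.cos(np.radians(-101.1)),np.sin(np.radians(-101.1)),0])
a=plane(cp,[[420,322.5]],.035)@ex; b=plane(cp,[[420,324.9]],.033)@ex; print((b-a),(b-a)/.14)
E
```

```text
[0.00237527] [0.01696621]
```

Request:
carry_out --rows '[[[0,0,0,0.06,-0.021,0,0],[0,0,0,0.06,-0.021,0,0],[0,0,0,0.06,-0.02,0,0]]]'

```text
time: 16.9
tool_pos: [0.5316, 0.2012, 0.1339]
tool_rot: [0.704, -0.704, 0.068, -0.069]
contact_force: [-2.1, 0.1, 1.2]
gripper_width: 0.002
```

Request:
carry_out --rows '[[[0,0,0,0.02,-0.007,0,0],[0,0,0,0.02,-0.007,0,0],[0,0,0,0.02,-0.007,0,0]]]'

```text
time: 17.2
tool_pos: [0.5337, 0.2001, 0.1336]
tool_rot: [0.704, -0.704, 0.069, -0.069]
contact_force: [-1.3, 1.7, 2.0]
gripper_width: 0.002
```

Request:
carry_out --rows '[[[0,0,0,0.02,-0.007,0,0],[0,0,0,0.02,-0.007,0,0]]]'

```text
time: 17.4
tool_pos: [0.5353, 0.1995, 0.1335]
tool_rot: [0.704, -0.704, 0.069, -0.069]
contact_force: [-1.4, 0.3, 1.1]
gripper_width: -0.001
```

Request:
carry_out --rows '[[[0,0,0,0.02,-0.007,0,0],[0,0,0,0.02,-0.007,0,0]]]'

```text
time: 17.6
tool_pos: [0.5369, 0.1989, 0.1335]
tool_rot: [-0.704, 0.704, -0.069, 0.069]
contact_force: [-1.4, 0.7, 0.8]
gripper_width: -0.001
```

Request:
carry_out --rows '[[[0,0,0,0.02,-0.007,0,0],[0,0,0,0.02,-0.007,0,0]]]'

```text
time: 17.8
tool_pos: [0.5385, 0.1984, 0.1335]
tool_rot: [-0.704, 0.704, -0.069, 0.069]
contact_force: [-1.5, 1.0, 1.5]
gripper_width: 0.001
```

Request:
carry_out --rows '[[[0,0,0,0.02,-0.007,0,0],[0,0,0,0.02,-0.007,0,0]]]'

```text
time: 18.0
tool_pos: [0.5401, 0.1978, 0.1335]
tool_rot: [-0.704, 0.704, -0.069, 0.069]
contact_force: [-1.7, 0.4, 0.5]
gripper_width: -0.002
```

Request:
carry_out --rows '[[[0,0,0,0.02,-0.007,0,0],[0,0,0,0.02,-0.007,0,0]]]'

```text
time: 18.2
tool_pos: [0.5417, 0.1972, 0.1335]
tool_rot: [-0.704, 0.704, -0.069, 0.069]
contact_force: [-2.5, 1.4, 1.4]
gripper_width: 0.003
```

Request:
carry_out --rows '[[[0,0,0,0.015,-0.005,0,0],[0,0,0,0.015,-0.005,0,0]]]'

```text
time: 18.4
tool_pos: [0.5429, 0.1968, 0.1335]
tool_rot: [-0.704, 0.704, -0.069, 0.069]
contact_force: [-2.4, 0.3, 1.3]
gripper_width: 0.001
```

Request:
carry_out --rows '[[[0,0,0,0.015,-0.005,0,0],[0,0,0,0.015,-0.005,0,0]]]'

```text
time: 18.6
tool_pos: [0.5438, 0.1965, 0.1335]
tool_rot: [0.704, -0.704, 0.069, -0.068]
contact_force: [-3.0, 1.2, 2.7]
gripper_width: -0.0
```

Request:
carry_out --rows '[[[0,0,0,0.015,-0.005,0,0],[0,0,0,0.015,-0.005,0,0]]]'

```text
time: 18.8
tool_pos: [0.5444, 0.1964, 0.1334]
tool_rot: [0.704, -0.704, 0.07, -0.067]
contact_force: [-6.1, 2.0, 5.3]
gripper_width: -0.003
```

Request:
carry_out --rows '[[[0,0,0,0.015,-0.005,0,0],[0,0,0,0,0,0,0]]]'

```text
time: 19.0
tool_pos: [0.5446, 0.1964, 0.1334]
tool_rot: [0.704, -0.704, 0.07, -0.067]
contact_force: [-8.1, 2.0, 5.5]
gripper_width: -0.0
```

Request:
carry_out --rows '[[[0,0,0,0.01,-0.003,0,0],[0,0,0,0,0,0,0]]]'

```text
time: 19.2
tool_pos: [0.5448, 0.1963, 0.1334]
tool_rot: [0.704, -0.704, 0.07, -0.067]
contact_force: [-9.4, 1.8, 6.7]
gripper_width: 0.003
```

Request:
carry_out --rows '[[[0,0,0,0.01,-0.003,0,0],[0,0,0,0,0,0,0]]]'

```text
time: 19.4
tool_pos: [0.545, 0.1963, 0.1334]
tool_rot: [0.704, -0.704, 0.07, -0.067]
contact_force: [-9.2, 2.3, 6.8]
gripper_width: 0.003
```

Request:
carry_out --rows '[[[0,0,0,0.01,-0.003,0,0],[0,0,0,0,0,0,0]]]'

```text
time: 19.6
tool_pos: [0.5451, 0.1962, 0.1334]
tool_rot: [0.704, -0.704, 0.071, -0.066]
contact_force: [-11.1, 2.2, 7.6]
gripper_width: -0.002
```

Request:
carry_out --rows '[[[0,0,0,0.01,-0.003,0,0],[0,0,0,0,0,0,0]]]'

```text
time: 19.8
tool_pos: [0.5453, 0.1962, 0.1334]
tool_rot: [0.704, -0.704, 0.071, -0.066]
contact_force: [-11.4, 2.9, 8.4]
gripper_width: -0.001
```

Request:
carry_out --rows '[[[0,0,0,-0.1,0.035,0,0],[0,0,0,-0.25,0.09,0,0],[0,0,0,-0.25,0.09,0,0],[0,0,0,0,0,0.3,0],[0,0,0,0,0,0.8,0]]]'

```text
time: 20.3
tool_pos: [0.5211, 0.2036, 0.175]
tool_rot: [-0.703, 0.705, -0.071, 0.066]
contact_force: [0.1, 0.4, 0.3]
gripper_width: 0.0
```

Request:
carry_out --rows '[[[0,0,0,0,0,1,0],[0,0,0,0.3,-0.9,0.5,0],[0,0,0,0.3,-0.9,0,0],[0,0,0,0.3,-0.9,0,0],[0,0,0,0,-0.9,0,0]]]'

```text
time: 20.8
tool_pos: [0.5607, 0.0584, 0.2394]
tool_rot: [-0.704, 0.704, -0.067, 0.07]
contact_force: [0.7, 0.2, -0.4]
gripper_width: 0.001
```

Request:
carry_out --rows '[[[0,0,0,0,0,0,0],[0,0,0,0,0,0,0]]]'

```text
time: 21.0
tool_pos: [0.5597, 0.0594, 0.2384]
tool_rot: [0.704, -0.704, 0.069, -0.07]
contact_force: [-0.4, 0.3, -0.1]
gripper_width: 0.002
```

```bash
python3 st.py; python3 - <<'E'
from h import *
shot("wrist","w12"); im,_,_=shot("side","s12")
cv2.imwrite("pics/s12z.png",cv2.resize(im[180:290,250:350],None,fx=5,fy=5,interpolation=cv2.INTER_CUBIC))
E
```

```text
21.0 [0.5597 0.0594 0.2384] F [-0.4  0.3 -0.1] yawx -11.23 fixtilt(frac of 4deg) [-0.003  0.019  0.   ] grip 0.2
[-0.027 -0.046  1.823  0.     1.363  0.169]
```

View pics/s12z.png

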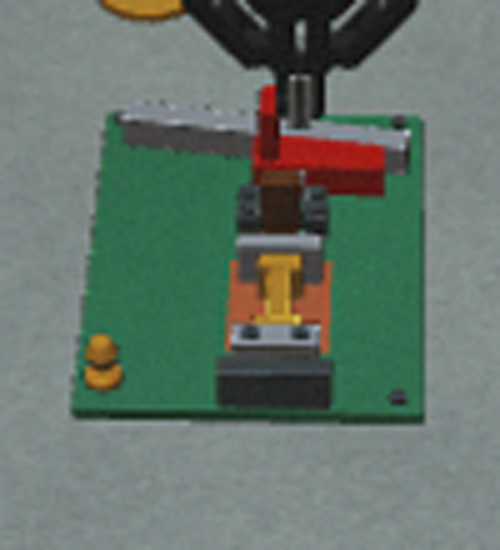

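View pics/w12.png

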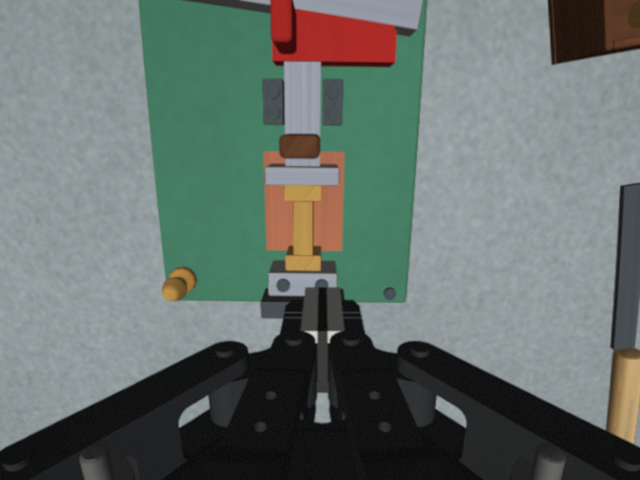

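```bash
python3 - <<'E'
from plant import *
print(job_done())
E
```

```text
the job is handed in; nothing more can be done
None
```

The brass pull is clamped in the green jig, and I handed the job in at about 21 s of the 58 s allowed.

- **Placing:** I picked the pull up by its waist, laid it flat on the copper bed between the jaws, lengthwise along the jig, and let go. The force reading showed it touching down at about the expected height.
- **Bar:** I pushed it up with closed fingers on its post until the pull was nipped against the far jaw. The force rose from about 5 N while sliding to about 14 N at the nip. I then drew back, and in the pictures the bar stayed where it was.
- **Wedge:** I slid it along its ramp by its tab until it met the bar's tail, then pressed in small steps. The last reading was about 12 N along the ramp, plus about 8 N upward on the fingers from friction, or about 14 N in all. I then drew clear.

**Last checks:** the final wrist and side pictures show the pull tight between both jaws and the wedge against the bar's tail. The finial is still in its place. The fingers were closed and about 16 cm above the bench, with the force reading near zero. I did not tug the wedge or bar to test how firmly they hold.

**Disagreements:**
- The top and wrist cameras differed by about 4 mm on the jig's position. I went by the wrist view, corrected by where the held pull appeared in it.
- My two forecasts of where the wedge would jam were 17 and 24 mm ahead. It met the bar about 20 mm on.

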